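Photograph a wood find on the documentation rail

ROBOT

A 7-joint arm with a two-finger parallel gripper is mounted at the origin on the work surface. World frame = base frame: x ahead of the robot, y to its left, z up, the work surface at z = 0. Lengths are in m, angles in rad, forces in N, time in s.
With the tool pointing down it reaches from about 0.425 to 0.875 m from the base axis. Payload 4.7 kg.
Tool frame: the origin (TCP) lies midway between the tips of the shut fingers; the grasp point (between the pads) lies 19 mm behind it; z points along the fingers, x is the direction in which the jaws open and shut, and the axes are right-handed (so a half turn about z gives the same grasp; the last joint's range is limited). The gripper opens to 87 mm and grips with 3 to 60 N. Pads are 19 mm wide; open, the fingers measure 117 mm over their backs; the gripper's body (75 mm by 190 mm) begins 51 mm behind the grasp point.
Start: joints at [-1.107, 0.321, -0.07, 1.45, 0.023, 1.371, -0.057], TCP at [0.283, 0.585, 0.223] pointing down, gripper open.
Joint ranges: [-2.86, 2.86], [-0.3, 2.09], [-1.38, 1.24], [0.06, 2.45], [-1.56, 4.7], [0.09, 2.05], [-2.69, 2.69]. Speed limits (rad/s): [2.57, 2.57, 3.14, 3.14, 3.14, 3.14, 3.14].

INTERFACE

Orientations are given as a rotation vector (axis times angle).
In Python, from bench import get_state, eyes, ticket gives the robot as it stands.
- The arm moves only by the tool carry_out, never from a script. Its argument "motion" is a list of rows, each a list of 2 entries, a list of its own where there are three numbers: the shift along the world's x, y, z in m, then the turn about the world's z in rad. A call has 1 to 20 rows; each row is the pose to reach, as a shift and turn from the pose commanded when the call began; what a row does not reach only later rows make up. A row lasts 1/10 s, in which the tool goes at most 50 mm and 8.59 degrees, less where a joint would pass 70% of its speed; a pose out of reach is approached as far as the arm can. A call with a gripper value outside its range is refused whole. "grip" is the gripper command: -1 is fully open, 1 is shut, values between are in proportion, set as the call begins (left out, the last holds). The fingers move at their own pace and stop on an object; "squeeze" is the grip in N (left out, the last holds). Time passes only in rows, so rows that repeat a pose let the fingers close. It gives the time, the measured TCP pose, the force and the opening at its end, in the units of the state.
- get_state(): the state, without advancing time (a new reading comes with each control period).
- eyes.get_image(name): name is "side" or "top" or "wrist"; returns a dict with "pixels" (384x512x3 uint8, blue, green, red), "mtx" (3x3 intrinsics, pixels), "dist_coeffs" ([k1, k2, p1, p2, k3] as OpenCV has them; the pictures are not rectified), "extrinsics" (4x4, takes a point from camera to world coordinates). Camera axes: x right, y down, z forward; pixel columns grow to the right and rows downward; lengths in m; the calibration is good to about 2 mm. A picture is of the moment at which its call begins. There is no depth.
- ticket.close_job(): hands the job in, once; it reports no verdict.
The state is a dict: "time": time; "joint_positions": joint angles; "qd": joint speeds; "joint_torque": joint torques, N m; "position": TCP position; "tool_rot": TCP orientation; "ft_force": force on the tool from outside, world axes, zero at the start; "torque": the same for the moment, N m; "grip_width": opening from 0.0 (shut) to 1.0 (fully open).
Only numpy, scipy, OpenCV 4.12 (cv2) and the standard library are available. Lean on these libraries where they do the work, as an engineer would, in place of code of your own. Each camera call takes 0.05 s, during which the arm holds its last target. There are 200 camera calls.

TASK

Photograph the long wood find: pick it up from the table and set it down gently in the tray of the sliding carrier, lying lengthwise along the rail and clear of the rims, then let go. Push the carrier along the rail until it clicks into the next station, in front of the camera, without running past it, and swing the hook fully closed so that its prongs straddle the carrier's pin. Last, press the shutter button fully down and let it come back up, leaving the find in the tray, the carrier hooked at its station, and everything else on the table where it was.

Things in the scene. Friction and masses are not known exactly. Their poses are not given: they have to be found in the camera images.
- find_long_c (a point): centre of the long wood find: dark wood billet, 88 mm long (its x), 30 wide (its y), 30 tall (its z), slivers up to 2 mm high on top; about 80 g; lies flat on the table, long axis up to 0.6 rad from world x. It lies at the left or the right of the table, the square find on the other side
- find_square: the other wood find, squarish and flatter, 60 x 52 x 18 mm, loose; leave it alone. Origin at the centre of its underside
- rail: rail unit, fixed to the table: aluminium base 100 mm (its x) by 430 (its y) by 12 high, two steel guide bars up to 23 high. Origin on the table under its middle. The carrier slides along its y; +x is away from the robot. Stations at y -130 (load), 0 (camera), +130 mm, each marked by a pair of small cross ridges
- carrier (a joint): carrier's position along the rail (m): 0 load station, 0.130 camera station (the next, the goal), 0.260 last. It starts loose between the first two. Friction about 1 N; a spring ball gives a detent at each station: about 6 N to push over the ridge 6 mm before it, then it snaps to the station's centre by itself; as much force to leave
- tray (a point): centre of the carrier's tray floor, 30 mm above the table; moves with the carrier, axes parallel to the rail's. Tray inside 102 mm (x) by 140 (y). Rims 4 mm thick, 8 mm above the floor, on both sides and the +y end; at the -y end a 6 mm thick upright end board, full width, its top 35 mm above the tray floor
- push_face (a point): centre of the outer (-y) face of the carrier's end board, to be pushed towards +y; 110 mm wide, the board spans 24 to 65 mm above the table; this point is 48 mm above the table, 75 mm from the tray's centre. Below it are the guide bars, top at 23 mm
- hook (a joint): hook angle (rad): 0 = closed, at its stop: arm along the rail's -y from the pivot, prongs straddling the pin of a carrier at the camera station. Positive = open, arm swung towards the robot; seen from above it closes anticlockwise. Stays where left (friction 0.05 N m, no spring). With the carrier over 5 mm off station the prongs strike the pin
- hook_pivot (a point): the hook's vertical pivot, at x -92, y +100 mm in the rail's frame, 44 mm above the table. The flat steel arm is 12 mm wide, reaches 117 mm from the pivot, spans 39 to 48 mm above the table; two prongs at its end point 32 mm sideways, in the closing direction
- hook_knob (a point): middle of the black upright knob on the hook's arm, 65 mm from the pivot; 14 mm diameter, spans z 54 to 88 mm above the table (this point at 71 mm). Can be pushed from the side, or pinched
- shutter (a joint): travel of the shutter button in m: 0 = up, 0.006 = fully down; spring, about 5 N when fully down
- shutter_top (a point): top centre of the round black shutter button, 26 mm diameter, on a grey release box 70 x 60 mm, 22 mm high, fixed to the table; the top is 40 mm above the table. It presses straight down
- tape_roll: cardboard-coloured tape roll lying flat, 104 mm diameter, 48 mm high, loose bystander; origin under its centre
- jar: small clear jar, 52 mm diameter, 62 mm high, loose bystander; origin under its centre
- brush: flat wooden brush lying on the table, about 200 mm long along its x, loose bystander
- spatula: spatula lying on the table, about 170 mm long along its x, loose bystander
- scale_block: white photo scale block 60 x 30 x 30 mm, loose bystander; origin under its centre
- dish: white dish 84 mm diameter, 22 mm high, loose bystander; origin under its centre
- camera_unit: black camera fixed at the far (+x) side of the rail's middle station; origin and axes those of rail. Its lens front is 130 mm and its back 215 mm from the rail's middle line; 105 mm wide along y, 131 mm high
- pin_top (a point): top centre of the carrier's upright steel pin, 8 mm thick, on an ear at the carrier's -x side: 75 mm in -x from the tray's centre, 56 mm above the table
Things that resemble listed ones, but are neither listed nor needed, are in the scene too. What is shaped like the part that bears find_long_c but orange or yellow is not meant. What is shaped like the part that bears shutter but pink is not meant.

How it is judged:
On the way, in this order (a step that is already met when the one before it is completed fails the run):
1. the long find lies lengthwise in the carrier's tray, let go (x of find_long_c in the frame of tray between -0.037 and 0.037 m and y of find_long_c in the frame of tray between -0.03 and 0.03 m and z of find_long_c in the frame of tray between 0.011 and 0.019 m and angle between the x axis of find_long_c and the y axis of tray, either way round below 0.35 rad and contact force between find_long and the fingers below 0.2 N and linear speed of find_long below 0.03 m/s), for 0.2 s.
2. the carrier rests in the camera station's detent, the hook still open (value of joint carrier between 0.125 and 0.135 m and value of joint hook above 0.3 rad), for 0.2 s.
3. the hook is fully closed over the carrier's pin (value of joint hook below 0.07 rad and value of joint carrier between 0.125 and 0.135 m), for 0.2 s.
4. the shutter button is pressed fully down (value of joint shutter above 0.0048 m and value of joint hook below 0.07 rad), for 0.02 s.
At the end, for the whole second after the job is handed in: The long find rests on the tray floor inside the rims, lengthwise within 0.35 rad; the carrier is within 5 mm of the camera station; the hook is within 0.07 rad of closed; the shutter button is back up (within 1.5 mm); all at rest (all of step 3 and x of find_long_c in the frame of tray between -0.037 and 0.037 m and y of find_long_c in the frame of tray between -0.03 and 0.03 m and z of find_long_c in the frame of tray between 0.011 and 0.019 m and angle between the x axis of find_long_c and the y axis of tray, either way round below 0.35 rad and linear speed of find_long below 0.03 m/s and value of joint shutter below 0.0015 m); the robot touches nothing.
It fails at once if the carrier runs past the camera station by more than 35 mm (value of joint carrier above 0.165 m).
It fails at once if the shutter is pressed before the hook is closed (value of joint shutter above 0.003 m and value of joint hook above 0.1 rad).
It fails at once if the find is dropped (linear speed of find_long above 0.6 m/s and contact force between find_long and the fingers below 0.05 N).
It fails at once if another thing on the table is moved by more than 30 mm (distance of any of find_square, tape_roll, jar, brush, spatula, scale_block, dish from where it was at the start of the episode above 0.03 m).
It also fails if it takes over 64 s, if anything falls off the work surface, if the arm or the gripper's body presses on something with over 40 N, if the wrist force passes 120 N, or if a joint passes its speed limit or range.

## Working session

There is one attempt and no reset: what is moved stays moved. The work goes in short steps, Python scripts to look and compute and a tool call to move; the robot and the scene stay as the last step left them, time stands still between calls to the robot, and variables do not carry over. Pictures are saved under pics/ and viewed, about 8 in all and at most 12, crops included, and the job is handed in when it is done.

Besides the shell and the picture viewer there is one more tool, called after "Call:" by a JSON object that holds its "name" and its "arguments". carry_out: Moves the arm, as the interface text tells. Its arguments: {"type":"object","properties":{"motion":{"type":"array","items":{"type":"array"}},"grip":{"type":"number"},"squeeze":{"type":"number"}},"required":["motion"]}

```bash
mkdir -p pics; python3 - <<'E'
from bench import get_state, eyes
import cv2,pickle
s=get_state();print(s)
for n in("top","side"):
    d=eyes.get_image(n);cv2.imwrite(f"pics/{n}0.png",d["pixels"]);pickle.dump(d,open(f"pics/{n}0.pkl","wb"))
    print(n,d["mtx"],d["dist_coeffs"],d["extrinsics"])
E
```

```text
{'time': 0.0, 'joint_positions': array([-1.10689135,  0.32182844, -0.07008708,  1.45165483,  0.02262803,
        1.3707743 , -0.05689434]), 'qd': array([-0.00177431, -0.00026634,  0.00054134,  0.00034856, -0.00062344,
       -0.00046874,  0.00102464]), 'joint_torque': array([-2.78246225e-04, -4.91281772e+01, -4.03993204e-01, -3.12524021e+01,
       -6.38613151e-02,  4.40274342e-02,  1.85097238e-04]), 'position': array([0.28243241, 0.58483728, 0.22146811]), 'tool_rot': array([ 2.65993394e+00,  1.66956246e+00, -2.38972697e-03]), 'ft_force': array([-0.12209902, -1.22445056, -0.68274179]), 'torque': array([-0.066989  ,  0.02884316, -0.03151655]), 'grip_width': 1.00019136048864}
top [[462.76374746   0.         251.11585955]
 [  0.         462.76374746 191.52025248]
 [  0.           0.           1.        ]] [-0.16014108  0.          0.          0.          0.        ] [[ 1.41327240e-02 -9.85998769e-01  1.66152622e-01  2.49491502e-01]
 [-9.99451971e-01 -1.89045420e-02 -2.71730665e-02  5.05924367e-05]
 [ 2.99336493e-02 -1.65677536e-01 -9.85725586e-01  1.28477050e+00]
 [ 0.00000000e+00  0.00000000e+00  0.00000000e+00  1.00000000e+00]]
side [[450.27594587   0.         257.50680089]
 [  0.         450.27594587 189.16234143]
 [  0.           0.           1.        ]] [-0.17554986  0.          0.          0.          0.        ] [[ 0.78575831 -0.47758316  0.39306258 -0.07437959]
 [-0.61849001 -0.59911007  0.50846556 -0.7370295 ]
 [-0.00734684 -0.64263632 -0.76613614  1.13849041]
 [ 0.          0.          0.          1.        ]]
```

```bash
python3 -c "
import cv2
a=cv2.imread('pics/top0.png');cv2.imwrite('pics/top0b.png',cv2.resize(a,(800,600),interpolation=cv2.INTER_CUBIC))
a=cv2.imread('pics/side0.png');cv2.imwrite('pics/side0b.png',cv2.resize(a,(800,600),interpolation=cv2.INTER_CUBIC))"
```

```text
(no output)
```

View pics/top0b.png

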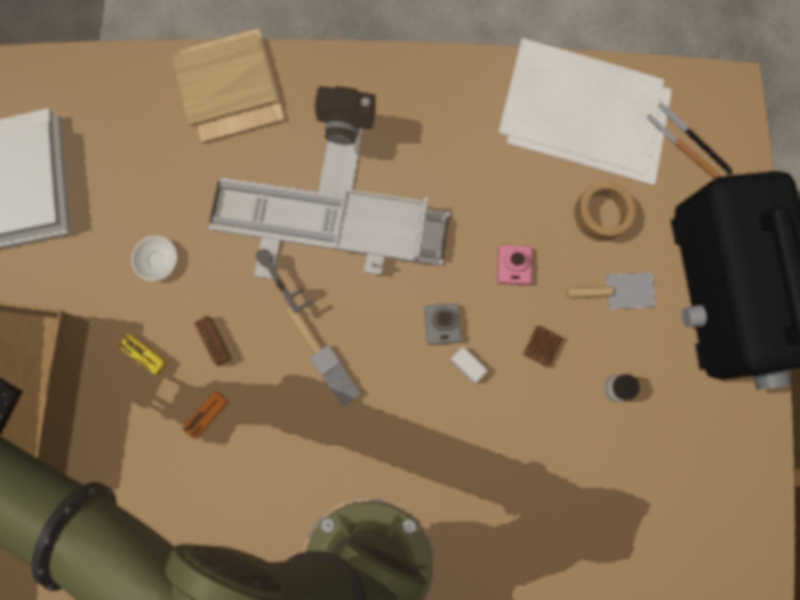

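View pics/side0b.png

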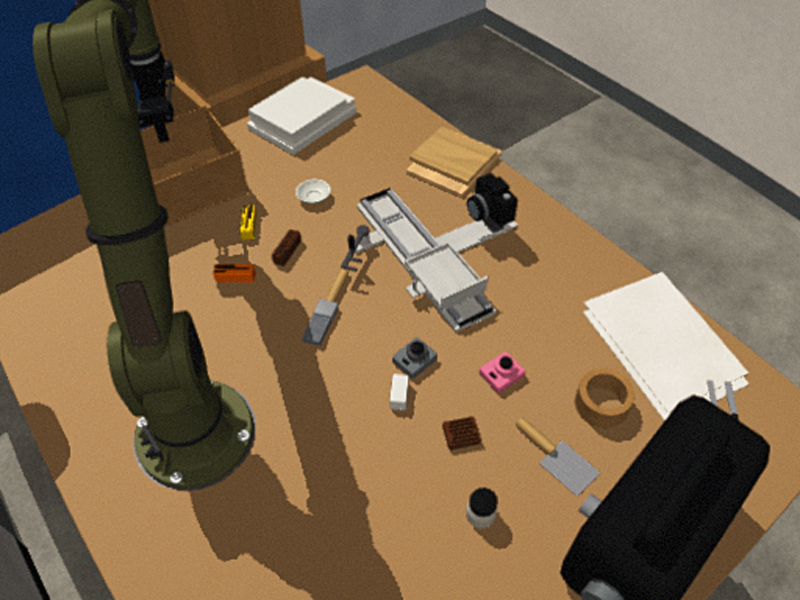

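The top view shows the long find at about (213,341) of 800x600. The rail runs from (213,205) to (450,238), with the carrier at (383,227), the hook pivot at (265,257), the grey shutter box at (443,323), and the brush under the hook. The orange, yellow and pink objects are decoys.

```bash
cat > h.py <<'E'
import cv2,numpy as np,pickle
from bench import get_state, eyes
def load(n): return pickle.load(open(f"pics/{n}.pkl","rb"))
def grab(n,tag):
    d=eyes.get_image(n);pickle.dump(d,open(f"pics/{tag}.pkl","wb"));return d
def ray(d,uv):
    p=cv2.undistortPoints(np.array([[uv]],float),d["mtx"],d["dist_coeffs"])[0,0]
    T=d["extrinsics"];return T[:3,3],T[:3,:3]@np.array([p[0],p[1],1])
def onz(d,uv,z):
    o,r=ray(d,uv);return o+r*(z-o[2])/r[2]
def proj(d,P):
    T=np.linalg.inv(d["extrinsics"]);r,_=cv2.Rodrigues(T[:3,:3])
    return cv2.projectPoints(np.atleast_2d(np.array(P,float)),r,T[:3,3],d["mtx"],d["dist_coeffs"])[0][:,0]
def crop(d,box,s,fn):
    x0,y0,x1,y1=box;cv2.imwrite(fn,cv2.resize(d["pixels"][y0:y1,x0:x1],None,fx=s,fy=s,interpolation=cv2.INTER_CUBIC))
def two(d1,uv1,d2,uv2):
    o1,r1=ray(d1,uv1);o2,r2=ray(d2,uv2)
    t=np.linalg.lstsq(np.c_[r1,-r2],o2-o1,rcond=None)[0]
    a=o1+r1*t[0];b=o2+r2*t[1];return (a+b)/2,np.linalg.norm(a-b)
E
python3 - <<'E'
from h import *
t=load("top0");s=load("side0")
crop(t,(125,108,300,258),4.5,"pics/c1.png")
crop(s,(150,110,325,250),4.5,"pics/c2.png")
E
```

```text
(no output)
```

View pics/c1.png

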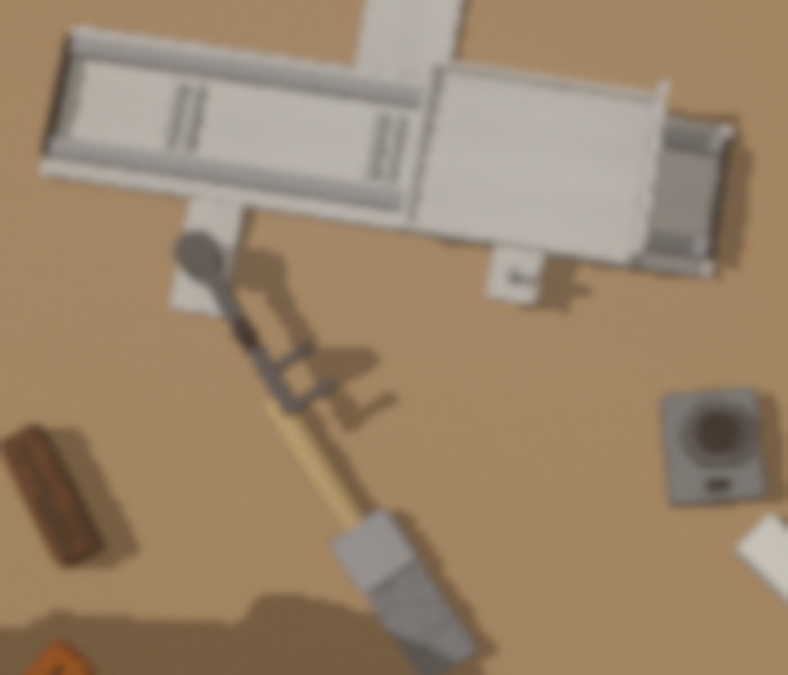

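View pics/c2.png

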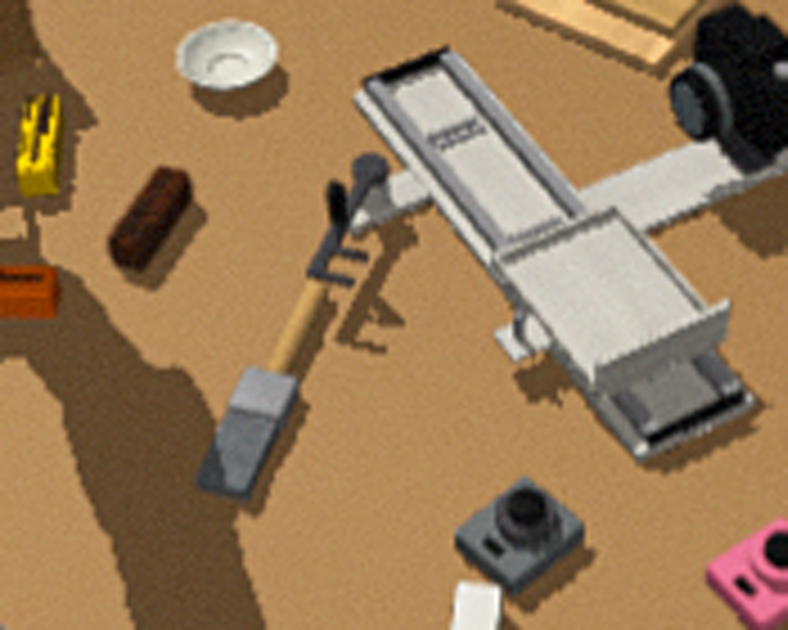

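The crops show the rail's near corners at c1 (42,172) and (712,272), the pivot at (198,255), the knob at (243,333) and the pin at (517,278). The button is at (718,432), and the find spans (22,433) to (85,560).

```bash
python3 - <<'E'
from h import *
t=load("top0");s=load("side0")
T=lambda u,v:(125+u/4.5-.39,108+v/4.5-.39); S=lambda u,v:(150+u/4.5-.39,110+v/4.5-.39)
for n,a,z in [("c-x+y",(42,172),12),("c-x-y",(712,272),20),("c+x+y",(72,30),20),("c+x-y",(733,128),20),("pivot48",(198,252),50),("knobtop",(243,328),88),("knobmid",(243,333),71),("pintop",(512,277),56),("button",(718,432),40),("boardtop+x",(663,84),65),("boardtop-x",(637,260),65),("tip",(292,408),48),("findc",(53,495),30)]:
    print(n,onz(t,T(*a),z).round(4))
for n,a,b in [("button",(718,432),(526,505)),("knobtop",(243,326),(337,188)),("pintop",(512,277),(521,318)),("pivot",(198,250),(370,168)),("board+x",(663,84),(727,305)),("board-x",(637,260),(596,378))]:
    print("2v",n,*[np.round(x,4) for x in two(t,T(*a),s,S(*b))])
for d,n in((t,"top"),(s,"side")):
    h=cv2.cvtColor(d["pixels"],cv2.COLOR_BGR2HSV);b=d["pixels"].astype(int)
    m=((b[...,2]<115)&(b[...,2]-b[...,0]>15)&(b.sum(2)<230)).astype(np.uint8)
    m=cv2.morphologyEx(m,cv2.MORPH_OPEN,np.ones((3,3),np.uint8))
    for c in cv2.findContours(m,0,2)[0]:
        if 60<cv2.contourArea(c)<1500: 
            r=cv2.minAreaRect(c);p=onz(d,r[0],.028 if n=="top" else .02)
            bx=np.array([onz(d,q,.028)[:2] for q in cv2.boxPoints(r)])
            print(n,np.round(r[0],1),np.round(r[1],1),p.round(4),bx.round(3).tolist())
E
```

```text
c-x+y [-2.6143 -2.5326 12.    ]
c-x-y [-3.9182  1.8191 20.    ]
c+x+y [-6.1441 -4.2296 20.    ]
c+x-y [-5.3031  2.0152 20.    ]
pivot48 [-10.8452  -7.607   50.    ]
knobtop [-16.2333 -11.4724  88.    ]
knobmid [-12.8286  -9.2162  71.    ]
pintop [-11.6838  -0.0695  56.    ]
button [-5.291   3.8841 40.    ]
boardtop+x [-20.0597   4.6176  65.    ]
boardtop-x [-14.2738   3.83    65.    ]
tip [-6.8051 -4.9916 48.    ]
findc [-2.7985 -6.363  30.    ]
2v button [ 0.429  -0.1255  0.041 ] 0.0034
2v knobtop [0.4802 0.1582 0.0848] 0.003
2v pintop [ 5.225e-01 -2.000e-04  5.050e-02] 0.0083
2v pivot [0.5339 0.1933 0.0454] 0.0018
2v board+x [ 0.6415 -0.0895  0.0605] 0.0036
2v board-x [ 0.5328 -0.0749  0.0477] 0.0028
top [509.5 346.5] [73.  3.] [ 0.0242 -0.7834  0.028 ] [[0.13, -0.779], [0.129, -0.789], [-0.083, -0.791], [-0.082, -0.78]]
top [508. 268.] [66.  6.] [ 0.2507 -0.783   0.028 ] [[0.347, -0.778], [0.347, -0.798], [0.155, -0.79], [0.156, -0.77]]
top [347.4 221.2] [17.9 19.7] [ 0.3833 -0.302   0.028 ] [[0.37, -0.267], [0.419, -0.292], [0.397, -0.337], [0.348, -0.312]]
top [136.9 218.3] [30.
[... 1814 characters left out ...]
60.5] [31.1 19.8] [ 0.7645 -0.0415  0.02  ] [[0.723, 0.006], [0.809, 0.026], [0.794, -0.098], [0.712, -0.114]]
side [184.5 159.9] [14.8 25.7] [0.3839 0.2663 0.02  ] [[0.329, 0.264], [0.423, 0.317], [0.433, 0.254], [0.34, 0.205]]
side [204.  130.9] [ 6.5 19.9] [0.5185 0.3466 0.02  ] [[0.487, 0.367], [0.557, 0.344], [0.542, 0.311], [0.473, 0.334]]
side [210.3  87.7] [ 5.8 37.4] [0.6821 0.5474 0.02  ] [[0.595, 0.539], [0.771, 0.574], [0.762, 0.538], [0.588, 0.505]]
side [30.4 51.9] [55.7 10.7] [0.1758 1.3737 0.02  ] [[0.205, 1.684], [0.259, 1.659], [0.147, 1.095], [0.103, 1.114]]
side [60.9  5.7] [11.9 28.2] [0.468  1.7393 0.02  ] [[0.398, 1.803], [0.562, 1.806], [0.529, 1.645], [0.373, 1.644]]
```

```bash
python3 - <<'E'
from h import *
t=load("top0");s=load("side0")
T=lambda u,v:(125+u/4.5-.39,108+v/4.5-.39); S=lambda u,v:(150+u/4.5-.39,110+v/4.5-.39)
P={}
for n,a,z in [("c-x+y",(42,174),.006),("c-x-y",(712,274),.012),("c+x+y",(72,30),.016),("c+x-y",(733,128),.018),("pivot48",(198,252),.05),("knobtop",(243,328),.088),("knobmid",(243,333),.071),("pintop",(512,277),.056),("button",(718,432),.04),("boardtop+x",(663,84),.065),("boardtop-x",(637,260),.065),("trayfar+x",(440,66),.038),("trayfar-x",(410,220),.038),("tip",(292,408),.048),("findc",(53,495),.03)]:
    P[n]=onz(t,T(*a),z)[:2];print(n,P[n].round(4))
print("centre",np.mean([P[k] for k in list(P)[:4]],0))
for a,b in(("c-x-y","c-x+y"),("c+x-y","c+x+y")):
    d=P[b]-P[a];print(np.arctan2(-d[0],d[1]),np.linalg.norm(d))
d=P["knobtop"]-P["pivot48"];print("knob dir",d,np.linalg.norm(d))
E
```

```text
c-x+y [0.5899 0.3022]
c-x-y [ 0.5316 -0.1237]
c+x+y [0.6829 0.2868]
c+x-y [ 0.6253 -0.1363]
pivot48 [0.5307 0.1929]
knobtop [0.477  0.1584]
knobmid [0.4772 0.1605]
pintop [0.5175 0.0016]
button [ 0.4276 -0.1248]
boardtop+x [ 0.6383 -0.0883]
boardtop-x [ 0.5275 -0.0733]
trayfar+x [0.6554 0.0492]
trayfar-x [0.556 0.065]
tip [0.4363 0.1322]
findc [0.3827 0.2781]
centre [0.6074602  0.08224951]
-0.13605787429561253 0.42984694801307566
-0.13531843733424578 0.4270490540461053
knob dir [-0.05373375 -0.03448111] 0.06384561509281234
```

The rail centre comes out at about (0.6075,0.082) with yaw −0.136. The carrier is at about 0.037, the hook at about 0.86 rad, and the find at (0.381,0.277) with yaw 0.51. First I move above the find.

Call:
{"name": "carry_out", "arguments": {"motion": [[[0.007,-0.022,0],-0.145],[[0.014,-0.044,0],-0.29],[[0.021,-0.066,0],-0.435],[[0.028,-0.088,0],-0.58],[[0.035,-0.11,0],-0.725],[[0.042,-0.132,-0.005],-0.87],[[0.049,-0.154,-0.01],-1.015],[[0.056,-0.176,-0.02],-1.16],[[0.063,-0.198,-0.03],-1.305],[[0.07,-0.22,-0.04],-1.45],[[0.077,-0.242,-0.05],-1.595],[[0.084,-0.264,-0.06],-1.74],[[0.091,-0.286,-0.07],-1.885],[[0.099,-0.308,-0.08],-2.03],[[0.099,-0.308,-0.09],-2.18],[[0.099,-0.308,-0.1],-2.18],[[0.099,-0.308,-0.1],-2.18],[[0.099,-0.308,-0.1],-2.18]], "grip": -0.4}}

```text
time: 1.9
position: [0.3812, 0.2778, 0.1224]
tool_rot: [2.714, -1.582, -0.0]
ft_force: [-0.0, 0.5, -0.4]
grip_width: 0.698
```

```bash
python3 - <<'E'
from h import *
st=get_state();print(st["time"],st["position"],st["tool_rot"],st["joint_positions"].round(2))
d=grab("wrist","w1")
b=d["pixels"].astype(int);m=((b[...,2]-b[...,0]>15)&(b.sum(2)<230)).astype(np.uint8)
m=cv2.morphologyEx(m,cv2.MORPH_OPEN,np.ones((5,5),np.uint8))
for c in cv2.findContours(m,0,2)[0]:
    if cv2.contourArea(c)>1500:
        r=cv2.minAreaRect(c);bx=np.array([onz(d,q,.03)[:2] for q in cv2.boxPoints(r)]);print(np.round(r,1) if 0 else r,bx.round(3).tolist(),bx.mean(0))
cv2.imwrite("pics/w1.png",d["pixels"])
E
```

```text
1.9 [0.3812338  0.27783739 0.12243543] [ 2.71377384e+00 -1.58153952e+00 -2.08288044e-04] [-0.92  0.02  0.24  2.01 -0.    1.11 -1.74]
((256.0, 186.5), (107.0, 36.0), 90.0) [[0.418, 0.315], [0.432, 0.291], [0.356, 0.247], [0.341, 0.273]] [0.38688945 0.28185583]
```

View pics/w1.png

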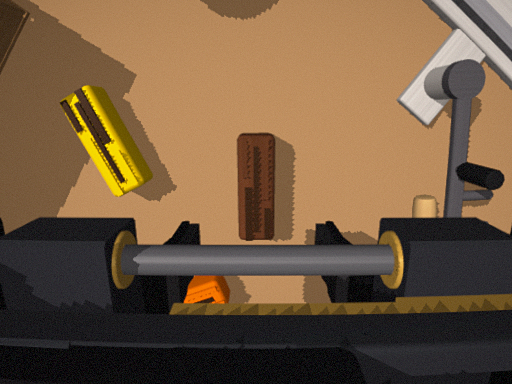

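The wrist view shows the find upright at (256,187) and square between the jaws, so the orientation is right. Next I descend and grip.

Call:
{"name": "carry_out", "arguments": {"motion": [[[0.002,0.001,-0.025],0],[[0.004,0.002,-0.05],0],[[0.004,0.002,-0.075],0],[[0.004,0.002,-0.095],0],[[0.004,0.002,-0.107],0],[[0.004,0.002,-0.112],0],[[0.004,0.002,-0.112],0],[[0.004,0.002,-0.112],0]]}}

```text
time: 2.75
position: [0.3863, 0.28, 0.0115]
tool_rot: [-2.71, 1.585, -0.001]
ft_force: [0.4, 0.3, 0.8]
grip_width: 0.704
```

Call:
{"name": "carry_out", "arguments": {"motion": [[[0,0,0],0],[[0,0,0],0],[[0,0,0],0],[[0,0,0],0],[[0,0,0],0],[[0,0,0],0],[[0,0,0.01],0],[[0,0,0.03],0],[[0,0,0.06],0],[[0,0,0.09],0],[[0,0,0.12],0],[[0,0,0.12],0]], "grip": 1, "squeeze": 15}}

```text
time: 3.95
position: [0.3881, 0.2812, 0.1353]
tool_rot: [-2.704, 1.583, -0.004]
ft_force: [-0.5, 0.5, -0.7]
grip_width: 0.344
```

Call:
{"name": "carry_out", "arguments": {"motion": [[[0.013,-0.018,0.005],0.06],[[0.027,-0.038,0.01],0.13],[[0.043,-0.06,0.01],0.2],[[0.059,-0.083,0.01],0.27],[[0.075,-0.106,0.01],0.34],[[0.092,-0.13,0.01],0.41],[[0.109,-0.154,0.01],0.49],[[0.126,-0.178,0.01],0.56],[[0.143,-0.202,0.01],0.64],[[0.16,-0.226,0.01],0.71],[[0.177,-0.25,0.0],0.79],[[0.19,-0.27,-0.01],0.86],[[0.2,-0.282,-0.02],0.9],[[0.207,-0.291,-0.03],0.92],[[0.207,-0.291,-0.04],0.92],[[0.207,-0.291,-0.05],0.92],[[0.207,-0.291,-0.05],0.92],[[0.207,-0.291,-0.05],0.92]]}}

```text
time: 5.75
position: [0.5921, -0.0107, 0.0804]
tool_rot: [-3.134, 0.216, 0.001]
ft_force: [0.1, 0.1, -1.2]
grip_width: 0.341
```

```bash
python3 - <<'E'
from h import *
st=get_state();print(st["time"],st["position"],st["tool_rot"],2*np.arctan2(st["tool_rot"][1],st["tool_rot"][0]))
d=grab("wrist","w2");cv2.imwrite("pics/w2.png",d["pixels"])
g=grab("side","s2")
C=np.array([.6075,.0822]);x=np.array([.9908,-.1356]);y=np.array([.1356,.9908])
c=C-.093*y
# predicted tray floor corners in the wrist view
print(proj(d,[np.r_[c+a*x+b*y,.038] for a,b in((-51,-70),(51,-70),(51,70),(-51,70))]*1 and [np.r_[c+a*x/1000+b*y/1000,.038] for a,b in((-51,-70),(51,-70),(51,70),(-51,70))]).round())
E
```

```text
5.75 [ 0.59213087 -0.01068466  0.08036349] [-3.13391348e+00  2.16453139e-01  1.16049499e-03] 6.14526833255327
[[189. 308.]
 [332. 308.]
 [345. 104.]
 [176. 104.]]
```

View pics/w2.png

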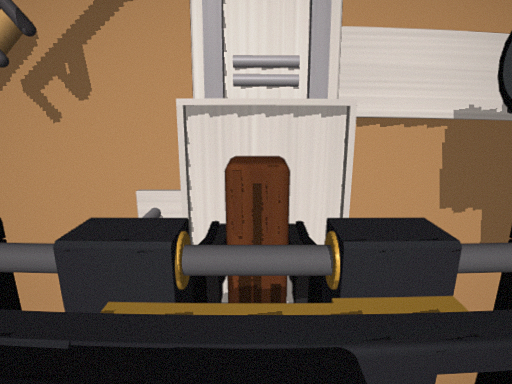

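The wrist view shows the find parallel to the tray and about 5 mm left of its middle; the tray rims are at u=180 and 354. I lower it with a small +x correction.

Call:
{"name": "carry_out", "arguments": {"motion": [[[0.003,0,-0.01],0],[[0.005,0,-0.02],0],[[0.005,0,-0.028],0],[[0.005,0,-0.032],0],[[0.005,0,-0.035],0],[[0.005,0,-0.037],0],[[0.005,0,-0.037],0],[[0.005,0,-0.037],0]]}}

```text
time: 6.65
position: [0.5978, -0.0117, 0.0438]
tool_rot: [-3.134, 0.218, -0.001]
ft_force: [-0.0, -0.1, -1.2]
grip_width: 0.344
```

Call:
{"name": "carry_out", "arguments": {"motion": [[[0,0,-0.001],0],[[0,0,-0.002],0],[[0,0,-0.002],0]]}}

```text
time: 6.95
position: [0.5976, -0.0116, 0.0415]
tool_rot: [3.134, -0.218, -0.0]
ft_force: [0.4, 0.9, -1.5]
grip_width: 0.344
```

Call:
{"name": "carry_out", "arguments": {"motion": [[[0,0,-0.001],0],[[0,0,-0.002],0],[[0,0,-0.002],0]]}}

```text
time: 7.25
position: [0.5978, -0.0116, 0.0408]
tool_rot: [-3.133, 0.218, -0.0]
ft_force: [-2.9, -0.4, 6.7]
grip_width: 0.344
```

Contact is at +6.7 N. I release to about 57 mm and lift.

Call:
{"name": "carry_out", "arguments": {"motion": [[[0,0,0.001],0],[[0,0,0.001],0],[[0,0,0.001],0],[[0,0,0.001],0],[[0,0,0.001],0],[[0,0,0.01],0],[[0,0,0.03],0],[[0,0,0.06],0],[[0,0,0.1],0],[[0,0,0.12],0],[[0,0,0.12],0]], "grip": -0.3}}

```text
time: 8.35
position: [0.6002, -0.0119, 0.1642]
tool_rot: [-3.132, 0.219, -0.012]
ft_force: [0.1, 0.4, -0.1]
grip_width: 0.65
```

```bash
python3 - <<'E'
from h import *
st=get_state();print(st["time"],st["position"],st["joint_positions"].round(2))
d=grab("wrist","w3");g=grab("side","s3")
cv2.imwrite("pics/w3.png",np.hstack([cv2.resize(d["pixels"],(400,300)),cv2.resize(g["pixels"][100:250,160:360],(400,300))]))
E
```

```text
8.35 [ 0.60022753 -0.01189923  0.16422269] [-0.46  0.26  0.51  1.68 -0.14  1.23 -0.05]
```

View pics/w3.png

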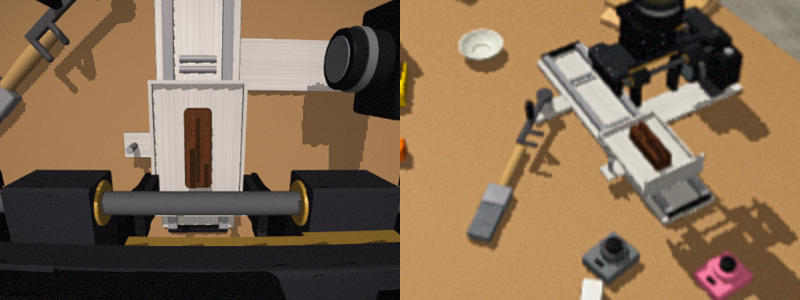

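The find lies centred and lengthwise in the tray at wrist (197,147), let go. Next I go behind the end board with shut fingers.

Call:
{"name": "carry_out", "arguments": {"motion": [[[-0.004,-0.03,0],0],[[-0.008,-0.06,0],0],[[-0.013,-0.09,0],0],[[-0.017,-0.114,0],0],[[-0.017,-0.114,0],0],[[-0.017,-0.114,-0.03],0],[[-0.017,-0.114,-0.06],0],[[-0.017,-0.114,-0.09],0],[[-0.017,-0.114,-0.115],0],[[-0.017,-0.114,-0.125],0],[[-0.017,-0.114,-0.125],0],[[-0.017,-0.114,-0.125],0]], "grip": 1}}

```text
time: 9.65
position: [0.5812, -0.1254, 0.0351]
tool_rot: [3.134, -0.217, 0.001]
ft_force: [0.4, 0.3, 0.8]
grip_width: 0.005
```

```bash
python3 - <<'E'
from h import *
st=get_state();print(st["time"],st["position"],st["joint_positions"].round(2),2*np.arctan2(st["tool_rot"][1],st["tool_rot"][0])-2*np.pi)
g=grab("side","s4");w=grab("wrist","w4");t=grab("top","t4")
f=lambda a:cv2.resize(a,(400,300))
cv2.imwrite("pics/w4.png",np.hstack([f(t["pixels"][100:190,130:250]),f(g["pixels"][120:240,210:370])]))
E
```

```text
9.65 [ 0.58119725 -0.12536682  0.03514926] [-0.28  0.4   0.54  1.81 -0.24  1.    0.22] -6.421736846319488
```

View pics/w4.png

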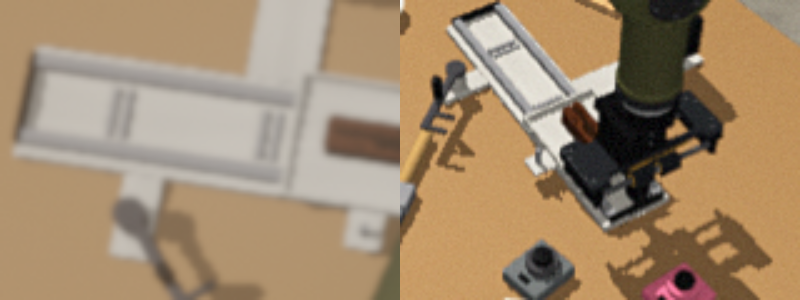

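Call:
{"name": "carry_out", "arguments": {"motion": [[[0.001,0.008,0],0],[[0.002,0.016,0],0],[[0.0033,0.024,0],0],[[0.0043,0.031,0],0],[[0.005,0.037,0],0],[[0.006,0.043,0],0],[[0.0067,0.049,0],0],[[0.0075,0.055,0],0],[[0.0083,0.061,0],0],[[0.009,0.067,0],0],[[0.01,0.073,0],0],[[0.0108,0.079,0],0],[[0.0116,0.085,0],0],[[0.0122,0.089,0],0],[[0.0126,0.092,0],0],[[0.013,0.095,0],0],[[0.013,0.095,0],0]]}}

```text
time: 11.5
position: [0.5935, -0.0298, 0.0345]
tool_rot: [-3.133, 0.217, 0.001]
ft_force: [-0.9, 0.5, -0.4]
grip_width: 0.004
```

```bash
cat >> h.py <<'E'
C=np.array([.6075,.0822]);RX=np.array([.9908,-.1356]);RY=np.array([.1356,.9908])
def rail(p): return np.array([(p[:2]-C)@RX,(p[:2]-C)@RY])
E
python3 - <<'E'
from h import *
st=get_state();print(st["time"],st["position"],rail(st["position"]),st["ft_force"])
t=grab("top","t5");crop(t,(130,100,310,220),4.4,"pics/t5.png")
E
```

```text
11.5 [ 0.59349791 -0.0298088   0.03446389] [ 0.00131512 -0.112877  ] [-0.93658131  0.52716821 -0.43626612]
```

View pics/t5.png

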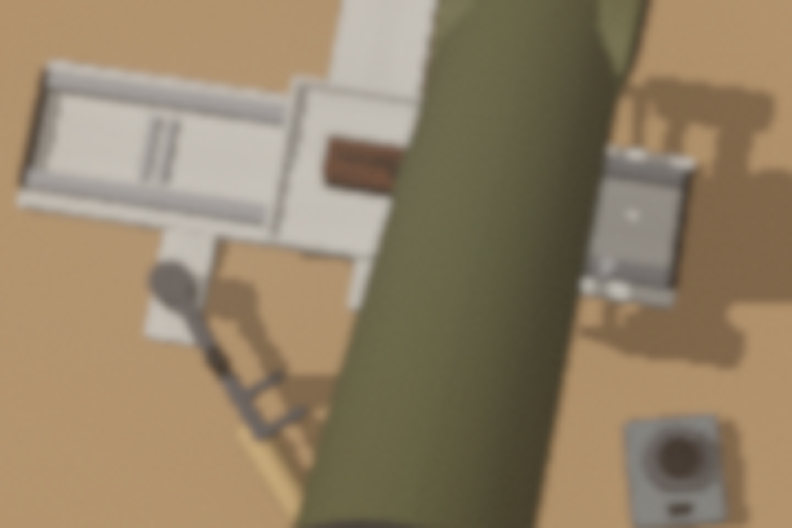

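The carrier has moved; its +y edge is now at about (297,80) to (275,238) in the crop.

```bash
python3 - <<'E'
from h import *
t=load("t5");t0=load("top0")
for uv in((295,80),(271,240)):
    r=rail(onz(t,(130+uv[0]/4.4-.39,100+uv[1]/4.4-.39),.038));print(r,"s",r[1]-.074+.13)
for uv in((440,66),(410,220)):
    r=rail(onz(t0,(125+uv[0]/4.5-.39,108+uv[1]/4.5-.39),.038));print("t0",r,"s",r[1]-.074+.13)
E
```

```text
[0.05379138 0.0476227 ] s 0.10362270280014435
[-0.05257516  0.04427627] s 0.10027626903226339
t0 [ 0.05194509 -0.02616525] s 0.029834749362433036
t0 [-0.04867458 -0.02398273] s 0.03201726571523292
```

Call:
{"name": "carry_out", "arguments": {"motion": [[[0.0005,0.004,0],0],[[0.001,0.008,0],0],[[0.0015,0.011,0],0],[[0.0018,0.013,0],0],[[0.002,0.015,0],0]]}}

```text
time: 12.05
position: [0.5954, -0.0154, 0.0344]
tool_rot: [3.134, -0.218, -0.001]
ft_force: [-1.1, -2.9, -0.1]
grip_width: 0.005
```

Call:
{"name": "carry_out", "arguments": {"motion": [[[0.0002,0.001,0],0],[[0.0003,0.002,0],0],[[0.0003,0.002,0],0]]}}

```text
time: 12.35
position: [0.5954, -0.015, 0.0344]
tool_rot: [3.132, -0.219, -0.001]
ft_force: [-1.8, -4.8, 0.7]
grip_width: 0.001
```

Call:
{"name": "carry_out", "arguments": {"motion": [[[0.0002,0.001,0],0],[[0.0003,0.002,0],0],[[0.0003,0.002,0],0]]}}

```text
time: 12.65
position: [0.5955, -0.0145, 0.0345]
tool_rot: [3.131, -0.221, -0.002]
ft_force: [-3.1, -7.1, 1.6]
grip_width: 0.008
```

Call:
{"name": "carry_out", "arguments": {"motion": [[[0.0002,0.001,0],0],[[0.0003,0.002,0],0],[[0.0003,0.002,0],0]]}}

```text
time: 12.95
position: [0.5956, -0.0141, 0.0345]
tool_rot: [3.129, -0.222, -0.002]
ft_force: [-3.3, -9.4, 1.2]
grip_width: 0.006
```

Call:
{"name": "carry_out", "arguments": {"motion": [[[0.0002,0.001,0],0],[[0.0003,0.002,0],0],[[0.0003,0.002,0],0]]}}

```text
time: 13.25
position: [0.5962, -0.0095, 0.0345]
tool_rot: [3.132, -0.221, -0.001]
ft_force: [-3.4, -4.1, 0.6]
grip_width: 0.007
```

```bash
python3 - <<'E'
from h import *
st=get_state();print(st["time"],st["position"],rail(st["position"]),st["ft_force"],st["torque"])
t=grab("top","t6");g=grab("side","s6")
f=lambda a:cv2.resize(a,(400,400),interpolation=cv2.INTER_CUBIC)
cv2.imwrite("pics/t6.png",np.hstack([f(t["pixels"][100:200,150:250]),f(g["pixels"][110:230,215:335])]))
E
```

```text
13.25 [ 0.59622002 -0.00949151  0.03445905] [ 0.00125717 -0.09237751] [-3.39799544 -4.0869076   0.55895163] [-0.82180804  0.52647581 -0.03033453]
```

View pics/t6.png

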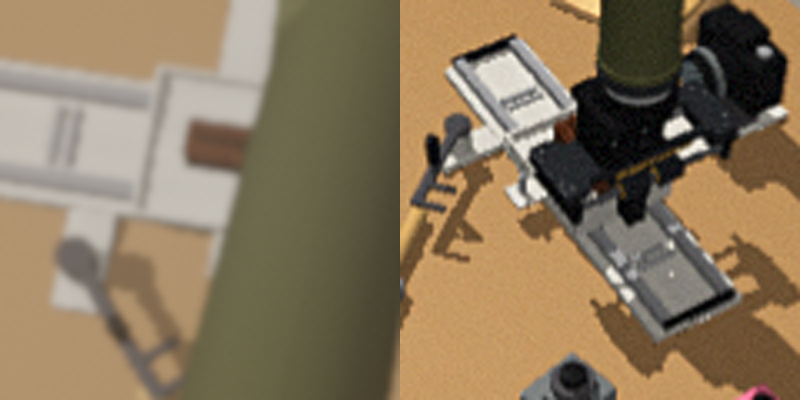

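The carrier jumped 4.6 mm and the force dropped, so it clicked in. I back off and verify.

Call:
{"name": "carry_out", "arguments": {"motion": [[[-0.001,-0.008,0],0],[[-0.004,-0.03,0],0],[[-0.008,-0.06,0],0],[[-0.01,-0.075,0.01],0],[[-0.01,-0.075,0.05],0],[[-0.01,-0.075,0.09],0],[[-0.04,-0.08,0.12],0],[[-0.08,-0.08,0.12],0],[[-0.12,-0.08,0.12],0],[[-0.14,-0.08,0.12],0],[[-0.14,-0.08,0.12],0]]}}

```text
time: 14.45
position: [0.4555, -0.0868, 0.1556]
tool_rot: [-3.13, 0.218, -0.003]
ft_force: [0.2, 0.3, -0.4]
grip_width: 0.012
```

```bash
python3 - <<'E'
from h import *
st=get_state();print(st["time"],st["position"],st["joint_positions"].round(2))
t=grab("top","t7")
for b,uv in((t,(160,67)),(t,(140,207))):
    r=rail(onz(b,(150+uv[0]/4-.4,100+uv[1]/4-.4),.038));print(r,"s",r[1]-.074+.13)
crop(t,(130,100,310,235),4.4,"pics/t7.png")
E
```

```text
14.45 [ 0.45545991 -0.08683221  0.15563253] [-0.44 -0.06  0.56  2.    0.03  1.19 -0.03]
[0.05495355 0.06806042] s 0.12406042403270964
[-0.04749353  0.06381097] s 0.11981096506954819
```

View pics/t7.png

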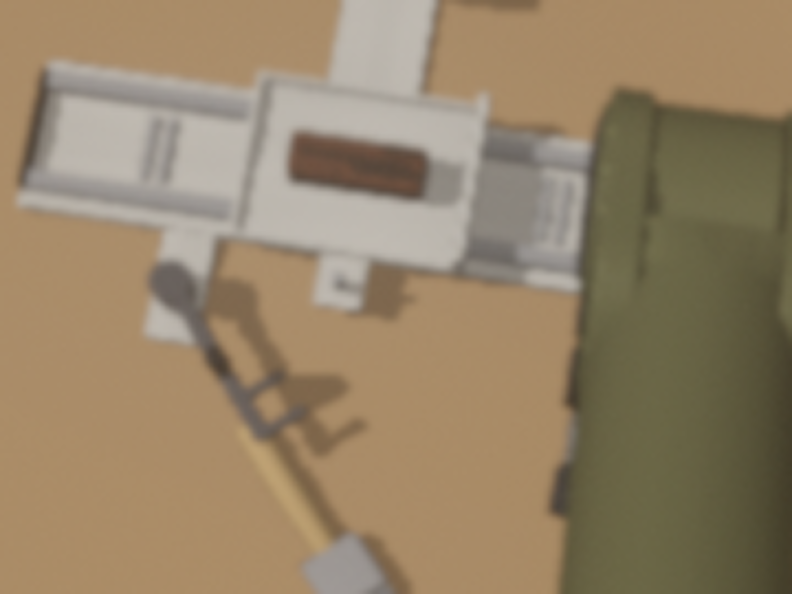

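The find is still centred in the tray, the pin is at (341,281) and the ridge pairs are at (161,150) and (556,213). I check the carrier against those.

```bash
python3 - <<'E'
from h import *
t=load("t7");q=lambda u,v,z:rail(onz(t,(130+u/4.4-.39,100+v/4.4-.39),z))
print("ridges",q(161,150,.014),q(556,213,.014))
for n,u,v,z,o in(("pin",339,281,.056,0),("edge",264,74,.038,.074),("edge",238,230,.038,.074),("b",485,97,.065,-.072),("b",464,262,.065,-.072)):
    r=q(u,v,z);print(n,r,"s",r[1]-o+.13)
print("pivot",q(172,283,.05),"knob",q(216,358,.088),"tip",q(262,435,.048))
E
```

```text
ridges [0.00132312 0.12886295] [-0.00078753 -0.13050689]
pin [-0.0759976  -0.00434595] s 0.12565404700898816
edge [0.05472972 0.06799121] s 0.1239912091822626
edge [-0.049377    0.06601279] s 0.12201278705836896
b [ 0.05268701 -0.07552438] s 0.1264756218092095
b [-0.05422143 -0.07916406] s 0.12283594264490512
pivot [-0.09193318  0.0988239 ] knob [-0.14087282  0.05732172] tip [-0.17711849  0.02714827]
```

The carrier's edge estimates (0.122–0.126) are ambiguous against the 0.125 limit. I take a closer measurement with the wrist camera.

Call:
{"name": "carry_out", "arguments": {"motion": [[[0.016,0.021,0.015],0],[[0.032,0.042,0.03],0],[[0.048,0.063,0.03],0],[[0.064,0.084,0.03],0],[[0.08,0.105,0.03],0],[[0.096,0.126,0.03],0],[[0.112,0.147,0.03],0],[[0.128,0.168,0.03],0],[[0.144,0.19,0.03],0],[[0.157,0.209,0.03],0],[[0.157,0.209,0.03],0],[[0.157,0.209,0.03],0],[[0.157,0.209,0.03],0]]}}

```text
time: 15.8
position: [0.6142, 0.1205, 0.1845]
tool_rot: [3.133, -0.219, 0.0]
ft_force: [0.3, 0.3, -0.3]
grip_width: 0.003
```

```bash
python3 - <<'E'
from h import *
from scipy.signal import find_peaks
st=get_state();print(st["time"],st["position"],rail(st["position"]))
grab("wrist","w8")
def prof(tag,xs,z,k0,k1):
    d=load(tag);g=cv2.GaussianBlur(cv2.cvtColor(d["pixels"],cv2.COLOR_BGR2GRAY),(3,3),0).astype(np.float32)
    ks=np.arange(k0,k1,.0005);acc=0
    for x in xs:
        P=np.array([np.r_[C+x*RX+k*RY,z] for k in ks]);uv=proj(d,P).astype(np.float32)
        acc=acc+cv2.remap(g,uv[None,:,0],uv[None,:,1],1)[0]
    acc/=len(xs);gr=np.gradient(acc)
    p=find_peaks(abs(gr),height=2.5,distance=3)[0]
    print(tag,z,[(round(float(ks[i]),4),round(float(gr[i]),1)) for i in p], uv[0],uv[-1])
xs=np.arange(.024,.03,.002)
prof("w2",xs,.014,-.025,.03);prof("w2",xs,.038,-.035,.005)
prof("w3",xs,.014,-.025,.03);prof("w3",xs,.038,-.035,.005)
prof("w8",xs,.014,.08,.15);prof("w8",xs,.038,.04,.10)
cv2.imwrite("pics/w8.png",load("w8")["pixels"])
E
```

```text
15.8 [0.61418633 0.12053692 0.18445899] [0.00142633 0.03889088]
w2 0.014 [(-0.023, 18.9), (-0.0185, 4.6), (-0.012, -12.0), (-0.009, 5.3), (-0.0065, 5.0), (-0.003, 7.9), (0.0005, -17.0), (0.0025, 4.6), (0.005, 5.8), (0.009, 8.2)] [301.58514 107.8619 ] [303.6197    21.807888]
w2 0.038 [(-0.03, -21.4), (-0.0235, 20.4), (-0.0195, -7.5)] [306.2638 124.1884] [308.18332   56.164875]
w3 0.014 [(-0.023, 13.0), (-0.0185, 3.9), (-0.0115, -10.4), (-0.007, 5.1), (-0.004, -2.7), (-0.002, 7.3), (0.0005, -14.0), (0.004, 4.9), (0.009, 5.4)] [279.45218 108.98069] [280.08194   46.840717]
w3 0.038 [(-0.03, -14.8), (-0.0235, 13.5), (-0.0195, 3.2), (-0.0125, -4.2), (-0.004, 2.7), (-0.002, -5.0)] [281.35712 120.59701] [281.92773   72.718185]
w8 0.014 [(0.119, -15.3), (0.1225, 7.6), (0.1275, 6.3), (0.131, -18.5), (0.134, 7.0), (0.1375, -2.6), (0.1395, 7.3)] [282.9804  137.33768] [283.90717  64.63071]
w8 0.038 [(0.062, -18.5), (0.067, 13.6), (0.0705, -9.0), (0.0725, 10.9)] [284.2695  181.26459] [285.26248 118.01884]
```

The close measurement relative to the station ridges gives s≈0.128–0.131, so the carrier is seated. Next I compute the path for closing the hook.

```bash
python3 - <<'E'
from h import *
st=get_state();p0=st["position"]
W=lambda r:C+r[0]*RX+r[1]*RY
def pose(th,r):return W(np.array([-.092-.065*np.sin(th)-r*np.cos(th),.1-.065*np.cos(th)+r*np.sin(th)]))
s=pose(.86,.045);print("to start",(s-p0[:2]).round(4),"dz",.062-p0[2])
for th,r in [(.86,.045),(.86,.035),(.86,.026)]+[(a,.022) for a in np.linspace(.86,0,15)]+[(0,.020),(0,.018),(0,.016)]:
    print((pose(th,r)-s).round(4).tolist(),round(.86-th,3))
E
```

```text
to start [-0.1632  0.0759] dz -0.12261511971802694
[0.0, 0.0] 0.0
[0.0054, -0.0084] 0.0
[0.0103, -0.0159] 0.0
[0.0125, -0.0193] 0.0
[0.0137, -0.0234] 0.061
[0.0151, -0.0273] 0.123
[0.0167, -0.0312] 0.184
[0.0186, -0.035] 0.246
[0.0207, -0.0386] 0.307
[0.0231, -0.0421] 0.369
[0.0256, -0.0455] 0.43
[0.0283, -0.0487] 0.491
[0.0313, -0.0517] 0.553
[0.0344, -0.0546] 0.614
[0.0377, -0.0572] 0.676
[0.0411, -0.0596] 0.737
[0.0447, -0.0619] 0.799
[0.0484, -0.0639] 0.86
[0.0504, -0.0641] 0.86
[0.0524, -0.0644] 0.86
[0.0544, -0.0647] 0.86
```

Call:
{"name": "carry_out", "arguments": {"motion": [[[-0.016,0.008,0],-0.12],[[-0.033,0.015,0],-0.24],[[-0.05,0.023,0],-0.36],[[-0.067,0.031,0],-0.48],[[-0.084,0.039,0],-0.6],[[-0.1,0.047,0],-0.72],[[-0.12,0.056,0],-0.82],[[-0.14,0.066,0],-0.86],[[-0.163,0.076,0],-0.86],[[-0.163,0.076,0],-0.86],[[-0.163,0.076,-0.03],-0.86],[[-0.163,0.076,-0.06],-0.86],[[-0.163,0.076,-0.09],-0.86],[[-0.163,0.076,-0.11],-0.86],[[-0.163,0.076,-0.122],-0.86],[[-0.163,0.076,-0.122],-0.86],[[-0.163,0.076,-0.122],-0.86]]}}

```text
time: 17.55
position: [0.4517, 0.1972, 0.0634]
tool_rot: [-2.756, 1.505, -0.001]
ft_force: [-0.4, -0.1, 1.0]
grip_width: 0.006
```

```bash
python3 - <<'E'
from h import *
st=get_state();p=st["position"];print(st["time"],p,rail(p),st["joint_positions"].round(2),2*np.arctan2(*(-st["tool_rot"][1::-1]))+0, st["ft_force"])
g=grab("side","s9");d=grab("wrist","w9")
f=lambda a:cv2.resize(a,(400,400),interpolation=cv2.INTER_CUBIC)
cv2.imwrite("pics/s9.png",np.hstack([f(g["pixels"][100:240,170:310]),cv2.resize(d["pixels"],(400,400))]))
E
```

```text
17.55 [0.45173465 0.19724023 0.06339164] [-0.16993176  0.09286008] [-0.85  0.13  0.42  2.03 -0.06  0.99 -1.41] -0.9997078201073895 [-0.3806977  -0.05410913  1.02724082]
```

Call:
{"name": "carry_out", "arguments": {"motion": [[[0.005,-0.008,0],0],[[0.01,-0.016,0],0],[[0.0125,-0.0193,0],0],[[0.0137,-0.0234,0],0.06],[[0.0151,-0.0273,0],0.12],[[0.0167,-0.0312,0],0.18],[[0.0186,-0.035,0],0.25],[[0.0207,-0.0386,0],0.31],[[0.0231,-0.0421,0],0.37],[[0.0256,-0.0455,0],0.43],[[0.0283,-0.0487,0],0.49],[[0.0313,-0.0517,0],0.55],[[0.0344,-0.0546,0],0.61],[[0.0377,-0.0572,0],0.68],[[0.0377,-0.0572,0],0.68]]}}

```text
time: 19.15
position: [0.4888, 0.1392, 0.0625]
tool_rot: [3.101, -0.501, -0.0]
ft_force: [1.4, 0.1, 0.7]
grip_width: 0.003
```

Call:
{"name": "carry_out", "arguments": {"motion": [[[0.0034,-0.0024,0],0.06],[[0.007,-0.0047,0],0.12],[[0.0107,-0.0067,0],0.18],[[0.0107,-0.0067,0],0.18]]}}

```text
time: 19.55
position: [0.4995, 0.1329, 0.0626]
tool_rot: [3.133, -0.222, 0.0]
ft_force: [0.1, -0.0, 0.4]
grip_width: 0.009
```

Call:
{"name": "carry_out", "arguments": {"motion": [[[0.002,-0.0003,0],0],[[0.004,-0.0005,0],0],[[0.006,-0.0008,0],0],[[0.006,-0.0008,0],0]]}}

```text
time: 19.95
position: [0.5056, 0.1327, 0.0626]
tool_rot: [3.134, -0.219, 0.001]
ft_force: [-0.1, -0.5, 0.4]
grip_width: 0.006
```

```bash
python3 - <<'E'
from h import *
st=get_state();p=st["position"];print(st["time"],p,rail(p),st["ft_force"])
g=grab("side","s10");t=grab("top","t10")
f=lambda a:cv2.resize(a,(400,400),interpolation=cv2.INTER_CUBIC)
cv2.imwrite("pics/s10.png",np.hstack([f(g["pixels"][100:240,180:320]),f(t["pixels"][100:220,140:260])]))
E
```

```text
19.95 [0.50558846 0.13269081 0.0626307 ] [-0.10782051  0.03620709] [-0.14063338 -0.54183204  0.43221541]
```

View pics/s10.png

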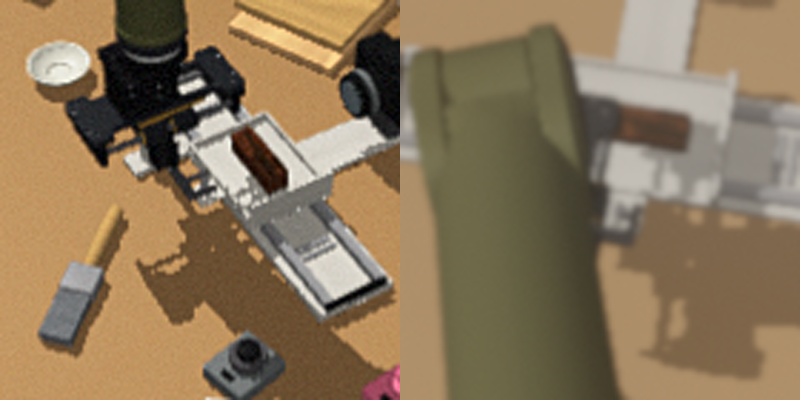

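The hook has swung and its prongs are at the pin (side crop (200,185)), but there is no stop force yet. I push on in small steps.

Call:
{"name": "carry_out", "arguments": {"motion": [[[0.002,-0.0003,0],0],[[0.004,-0.0005,0],0],[[0.004,-0.0005,0],0]]}}

```text
time: 20.35
position: [0.5082, 0.1322, 0.0624]
tool_rot: [3.134, -0.218, -0.004]
ft_force: [-5.2, -0.3, 2.9]
grip_width: 0.005
```

Call:
{"name": "carry_out", "arguments": {"motion": [[[0.002,-0.0003,0],0],[[0.004,-0.0005,0],0],[[0.004,-0.0005,0],0]]}}

```text
time: 20.65
position: [0.5086, 0.132, 0.0621]
tool_rot: [3.133, -0.217, -0.016]
ft_force: [-14.1, -0.1, 11.2]
grip_width: 0.005
```

The stop has been reached firmly. I back off, raise, and head above the shutter button.

Call:
{"name": "carry_out", "arguments": {"motion": [[[-0.01,0.001,0],0],[[-0.025,0.003,0],0],[[-0.03,0.004,0.02],0],[[-0.03,0.004,0.06],0],[[-0.035,-0.02,0.08],0],[[-0.045,-0.055,0.08],0],[[-0.055,-0.09,0.08],0],[[-0.065,-0.125,0.08],0],[[-0.075,-0.16,0.08],0],[[-0.08,-0.195,0.08],0],[[-0.083,-0.23,0.07],0],[[-0.083,-0.258,0.05],0],[[-0.083,-0.258,0.03],0],[[-0.083,-0.258,0.02],0],[[-0.083,-0.258,0.02],0],[[-0.083,-0.258,0.02],0]]}}

```text
time: 22.25
position: [0.4309, -0.1258, 0.083]
tool_rot: [3.134, -0.216, 0.002]
ft_force: [-0.5, -0.2, 0.7]
grip_width: 0.01
```

```bash
python3 - <<'E'
from h import *
st=get_state();p=st["position"];print(st["time"],p,st["ft_force"])
t=grab("top","t11");g=grab("side","s11")
# arm now dark-grey pixels between pivot and pin: fit hook direction
b=t["pixels"].astype(int);m=((b.max(2)<125)&(b.max(2)-b.min(2)<22)).astype(np.uint8)
uv=proj(t,[np.r_[C+x*RX+k*RY,.048] for x,k in((-.092,.1),(-.092,.035),(-.092,-.017),(-.06,-.017))]);print(uv.round(1))
x0,y0=uv.min(0).astype(int)-12;x1,y1=uv.max(0).astype(int)+14
ys,xs=np.nonzero(m[y0:y1,x0:x1]);P=np.array([rail(onz(t,(x+x0,y+y0),.048)) for x,y in zip(xs,ys)])
for k in np.arange(-.03,.12,.01):
    q=P[abs(P[:,1]-k)<.005]
    if len(q):print(round(k,3),len(q),np.median(q[:,0]).round(4),q[:,0].min().round(4),q[:,0].max().round(4))
E
```

```text
22.25 [ 0.43090702 -0.12582682  0.08304774] [-0.51429059 -0.19162336  0.71370216]
[[168.4 164.1]
 [191.7 167.6]
 [210.4 170.5]
 [212.4 159.2]]
-0.02 6 -0.078 -0.0909 -0.0711
-0.01 30 -0.0832 -0.0953 -0.0683
0.0 17 -0.0898 -0.0957 -0.0756
0.01 23 -0.0868 -0.0955 -0.0615
0.02 9 -0.0908 -0.094 -0.0872
0.03 11 -0.0917 -0.0949 -0.0874
0.04 16 -0.0885 -0.0946 -0.0823
0.05 14 -0.0911 -0.0959 -0.0864
0.06 11 -0.0916 -0.0948 -0.088
0.07 11 -0.0901 -0.0952 -0.087
0.08 19 -0.0938 -0.1037 -0.0855
0.09 28 -0.0956 -0.105 -0.0825
0.1 34 -0.0922 -0.1058 -0.0801
0.11 14 -0.0903 -0.0988 -0.0814
```

The hook arm lies along rail x≈−0.091 along its whole length, so it is closed. The prongs at k≈±0.01 straddle the pin. Next I press the shutter.

Call:
{"name": "carry_out", "arguments": {"motion": [[[-0.002,0,-0.015],0],[[-0.002,0,-0.03],0],[[-0.002,0,-0.038],0],[[-0.002,0,-0.042],0],[[-0.002,0,-0.045],0],[[-0.002,0,-0.048],0],[[-0.002,0,-0.05],0],[[-0.002,0,-0.05],0]]}}

```text
time: 23.15
position: [0.4287, -0.126, 0.0375]
tool_rot: [-3.13, 0.218, 0.004]
ft_force: [-18.7, 5.0, 52.2]
grip_width: 0.007
```

Call:
{"name": "carry_out", "arguments": {"motion": [[[0,0,-0.002],0],[[0,0,-0.003],0],[[0,0,-0.003],0]]}}

```text
time: 23.45
position: [0.4288, -0.126, 0.037]
tool_rot: [-3.128, 0.218, 0.006]
ft_force: [-28.4, 7.3, 79.7]
grip_width: 0.005
```

That was far harder than the spring, so it bottomed out. I release, then press again slowly to read the force profile.

Call:
{"name": "carry_out", "arguments": {"motion": [[[0,0,0.005],0],[[0,0,0.01],0],[[0,0,0.02],0],[[0,0,0.02],0],[[0,0,0.02],0]]}}

```text
time: 23.95
position: [0.4285, -0.1263, 0.0497]
tool_rot: [3.134, -0.218, 0.001]
ft_force: [0.3, -0.5, -0.0]
grip_width: 0.006
```

Call:
{"name": "carry_out", "arguments": {"motion": [[[0,0,-0.005],0],[[0,0,-0.008],0],[[0,0,-0.009],0],[[0,0,-0.009],0]]}}

```text
time: 24.35
position: [0.4283, -0.1263, 0.0404]
tool_rot: [3.134, -0.218, -0.0]
ft_force: [0.0, -0.0, 4.3]
grip_width: 0.002
```

Call:
{"name": "carry_out", "arguments": {"motion": [[[0,0,-0.001],0],[[0,0,-0.002],0],[[0,0,-0.002],0]]}}

```text
time: 24.65
position: [0.4283, -0.1263, 0.0386]
tool_rot: [-3.134, 0.218, -0.0]
ft_force: [0.1, 0.7, 5.0]
grip_width: 0.0
```

Call:
{"name": "carry_out", "arguments": {"motion": [[[0,0,-0.001],0],[[0,0,-0.002],0],[[0,0,-0.002],0]]}}

```text
time: 24.95
position: [0.4284, -0.1264, 0.0381]
tool_rot: [-3.133, 0.218, 0.001]
ft_force: [-6.2, 0.4, 20.9]
grip_width: 0.004
```

Call:
{"name": "carry_out", "arguments": {"motion": [[[0,0,-0.001],0],[[0,0,-0.002],0],[[0,0,-0.002],0]]}}

```text
time: 25.25
position: [0.4285, -0.1264, 0.0378]
tool_rot: [-3.132, 0.218, 0.003]
ft_force: [-12.9, 3.0, 38.2]
grip_width: 0.005
```

The profile is 4.3 N, then 5 N, then a hard stop: a true full press. I retract clear.

Call:
{"name": "carry_out", "arguments": {"motion": [[[0,0,0.005],0],[[0,0,0.02],0],[[0,0,0.05],0],[[0,0,0.09],0],[[0,0,0.13],0],[[0,-0.03,0.15],0],[[0,-0.07,0.15],0],[[0,-0.11,0.15],0],[[0,-0.15,0.15],0],[[0,-0.15,0.15],0],[[0,-0.15,0.15],0],[[0,-0.15,0.15],0]]}}

```text
time: 26.45
position: [0.428, -0.275, 0.1839]
tool_rot: [-3.133, 0.216, 0.002]
ft_force: [0.8, -0.1, -0.8]
grip_width: 0.005
```

```bash
python3 - <<'E'
from h import *
st=get_state();print(st["time"],st["position"],st["ft_force"],abs(st["qd"]).max())
t=grab("top","t12");t7=load("t7");t0=load("top0");s=grab("side","s12");s0=load("side0")
# find in tray
b=t["pixels"].astype(int);m=((b[...,2]-b[...,0]>15)&(b.sum(2)<230)).astype(np.uint8)
uv=proj(t,[np.r_[C,.055]])[0].astype(int);mm=np.zeros_like(m);mm[uv[1]-25:uv[1]+25,uv[0]-35:uv[0]+35]=m[uv[1]-25:uv[1]+25,uv[0]-35:uv[0]+35]
c=max(cv2.findContours(mm,0,2)[0],key=cv2.contourArea);r=cv2.minAreaRect(c)
print("find rail",rail(onz(t,r[0],.055)),[rail(onz(t,q,.055)).round(3).tolist() for q in cv2.boxPoints(r)])
# tray features vs t7 (carrier shift): patch of end board + pin region
g7,g=[cv2.cvtColor(x["pixels"],cv2.COLOR_BGR2GRAY) for x in(t7,t)]
T=g7[117:165,182:242];res=cv2.matchTemplate(g[107:175,172:252],T,cv2.TM_CCOEFF_NORMED);print("carrier shift px since t7",np.array(cv2.minMaxLoc(res)[3])-10,res.max())
# bystanders, top view: patches vs start
G0,G=cv2.cvtColor(t0["pixels"],6),g
for n,(u,v) in dict(brush=(214,240),scale=(300,233),dish=(99,165),square=(348,221),tape=(388,136),jar=(399,248),spatula=(392,187),shutterbox=(284,207)).items():
    T=G0[v-14:v+14,u-14:u+14];R=cv2.matchTemplate(G[v-24:v+24,u-24:u+24],T,cv2.TM_CCOEFF_NORMED);l=cv2.minMaxLoc(R);print(n,np.array(l[3])-10,round(l[1],2))
E
```

```text
26.45 [ 0.42804146 -0.27500524  0.18387263] [ 0.78278039 -0.10837668 -0.77408517] 0.012102326575018028
find rail [ 0.00095337 -0.02005457] [[0.005, 0.003], [0.011, -0.041], [-0.003, -0.043], [-0.009, 0.001]]
carrier shift px since t7 [0 0] 0.9776874
brush [ 0 -1] 0.56
scale [0 0] 1.0
dish [0 0] 1.0
square [0 0] 0.58
tape [9 9] 0.32
jar [-1 -1] 0.71
spatula [-10 -10] 0.2
shutterbox [0 0] 1.0
```

The find's mask came out partial, so I compare it with t7 and the side view.

```bash
python3 - <<'E'
from h import *
for tag in("t7","t12"):
    t=load(tag);b=t["pixels"].astype(int);o=proj(t,[np.r_[C,.06]])[0].astype(int)
    for th in(230,270,300):
        m=((b[...,2]-b[...,0]>12)&(b.sum(2)<th)).astype(np.uint8)
        mm=np.zeros_like(m);mm[o[1]-12:o[1]+12,o[0]-28:o[0]+24]=m[o[1]-12:o[1]+12,o[0]-28:o[0]+24]
        c=max(cv2.findContours(mm,0,2)[0],key=cv2.contourArea);r=cv2.minAreaRect(c)
        print(tag,th,r,[rail(onz(t,q,.06)).round(3).tolist() for q in cv2.boxPoints(r)])
s6,s12=load("s10"),load("s12")
o=proj(s12,[np.r_[C,.045]])[0].astype(int);g=[cv2.cvtColor(x["pixels"],6) for x in(s6,s12)]
T=g[0][o[1]-15:o[1]+22,o[0]-15:o[0]+25];R=cv2.matchTemplate(g[1][o[1]-25:o[1]+32,o[0]-25:o[0]+35],T,5);l=cv2.minMaxLoc(R);print("side shift",np.array(l[3])-10,l[1])
E
```

```text
t7 230 ((217.0, 138.0), (4.0, 16.0), 90.0) [[0.0, 0.002], [0.007, -0.041], [-0.004, -0.043], [-0.011, -0.0]]
t7 270 ((211.2803192138672, 137.42774963378906), (29.575124740600586, 9.731660842895508), 8.746162414550781) [[-0.016, 0.035], [0.011, 0.036], [0.011, -0.045], [-0.017, -0.046]]
t7 300 ((211.20082092285156, 137.5273895263672), (30.53558349609375, 10.178528785705566), 7.765166282653809) [[-0.018, 0.037], [0.011, 0.038], [0.012, -0.046], [-0.017, -0.047]]
t12 230 ((217.0, 137.5), (5.0, 16.0), 90.0) [[0.003, 0.002], [0.01, -0.041], [-0.004, -0.043], [-0.011, -0.0]]
t12 270 ((211.2803192138672, 137.42774963378906), (29.575124740600586, 9.731660842895508), 8.746162414550781) [[-0.016, 0.035], [0.011, 0.036], [0.011, -0.045], [-0.017, -0.046]]
t12 300 ((211.13389587402344, 137.51824951171875), (30.400470733642578, 10.178528785705566), 7.765166282653809) [[-0.018, 0.037], [0.011, 0.038], [0.012, -0.046], [-0.017, -0.047]]
side shift [0 0] 0.9441764950752258
```

Find centre is about (−3, −5) mm in the rail frame, lengthwise, and the find and carrier are unchanged. I hand in.

```bash
python3 -c "
from bench import ticket,get_state
print(ticket.close_job());print(get_state()['time'])"
```

```text
the job is handed in; nothing more can be done
None
the job is handed in; nothing more can be done
```

I carried out every step of the task and handed the job in at about 26.5 s of the 64 s allowed; no verdict was reported.

**Last checks:**
- **Find:** it lies lengthwise in the tray, about 3 mm across and 5 mm along from the camera station's centre, and it did not move after the push.
- **Carrier:** it clicked past the ridge, with a 4.6 mm jump and a drop in force, and did not move after that. The top view alone put it at 0.122–0.126 m. Measured against the station ridges, the wrist camera gave 0.127–0.131 m, which I trusted.
- **Hook:** I pushed it to a firm stop. The arm lies parallel to the rail, with the prongs on both sides of the pin.
- **Shutter:** the first press was harder than intended, up to about 80 N on the wrist. That is under the 120 N wrist limit but above 40 N, and it was applied with the fingertips. The second press showed the spring at about 5 N and then a hard stop, with the force up to 38 N. The button looked back up afterwards: the box patch in the top view was unchanged.
- **Bystanders:** the scale block and dish had not moved. The brush, jar and square find matched to within a pixel, but only weakly. The tape roll and spatula gave no usable match, probably because the arm hid them, so they are unconfirmed, but the fingers never went low near them.

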